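# Mount a coverslip disc in a microscope holder with a flat lifter

## Robot

A 7-joint arm with a two-finger parallel gripper is mounted at the origin on the work surface. World frame = base frame: x ahead of the robot, y to its left, z up, the work surface at z = 0. Lengths are in m, angles in degrees, forces in N, time in s.
With the tool pointing down it reaches from about 0.35 to 0.775 m from the base axis. Payload 3.1 kg.
Tool frame: the origin (TCP) lies on the centre line of the jaws, within the pads' length; the fingertips stand 17 mm ahead of it and the grasp point (between the pads) lies 2 mm behind it (robot.tip_reach is the distance from the TCP to the fingertips, in m); z points along the fingers, y is the line along which they close (so a half turn about z gives the same grasp; the last joint's range is limited). The gripper opens to 85 mm and grips with 20 to 120 N. Pads are 22 mm wide; open, the fingers measure 114 mm over their backs; the gripper's body (76 mm by 85 mm) begins 54 mm behind the grasp point. The pads swing forward as they close: fully open they stand 13 mm farther back than shut.
Start: joints at [67.282, 17.813, 0.802, 86.603, -0.252, 75.585, -1.558], TCP at [0.191, -0.516, 0.248] pointing down, gripper open.
Joint ranges: [-154.91, 154.91], [-16.99, 109.72], [-72.82, 74.43], [7.12, 147.25], [-82.49, 262.49], [11.32, 116.49], [-174.64, 174.64]. Speed limits (degrees/s): [159.86, 159.86, 180, 180, 180, 180, 180].

## Interface

Orientations are given as [roll, pitch, yaw] about the fixed x, y, z axes, in that order (R = Rz(yaw) Ry(pitch) Rx(roll)).
In Python, from station import robot, fingers, vision, workorder, recognise gives the robot as it stands. Calls block until the motion is done:
- robot.move_to(position, orientation): joint-space move of the TCP to a pose.
- robot.line_to(position, orientation=None, velocity=0.15, f_stop=None): straight line of the TCP; orientation=None keeps the orientation; velocity is the mean speed in m/s. With f_stop (N) it stops when the force on the tool has changed by that much, and returns True; else False.
- robot.move_j(angles): joint-space move.
- fingers.gripper_to(opening, force=None): opening from 0.0 (shut) to 1.0 (fully open); force is the grip in N (None keeps the last); returns when the fingers have stopped.
- robot.pause(seconds).
- robot.inverse_kinematics(position, orientation): joint angles nearest the present ones, or None.
- vision.grab_frame(name): name is "scene" or "top"; returns the picture (420x560x3 uint8, red, green, blue); there is no depth.
- vision.calibration(name): a dict with "mtx" (3x3 intrinsics, pixels), "k1" (the pictures are not rectified: a ray, as slopes to the right and down, at radius r is drawn at 1 + k1 r^2 times it, then the intrinsics apply), "extrinsics" (4x4, takes a point from world to camera coordinates). Camera axes: x right, y up, looking along -z (the intrinsics and any distortion apply to the point x, -y, -z); pixel columns grow to the right and rows downward; lengths in m; the calibration is good to about 2 mm. A picture is of the moment at which its call begins. calibration takes no time and is no camera call.
A pose or a line that the arm cannot do raises robot.PlanningError and nothing moves.
- workorder.close_job(): hands the job in; it is judged then, once.
Trained networks look in the newest picture that a camera, given by its name, has taken for a name from the list of things; names that differ only in an ending like _2 or _b are one class to them, and where a whole thing is asked for, a point or a joint stands for the part that bears it (a point fixed in the world has none). Each returns a list of dicts, best first, with "p" (0 to 1); they miss things now and then, are a little off and sometimes report something else, mostly with a low value. They report only what shows in the picture. A call takes as long as a camera call. They do not tell look-alikes from the thing itself.
- recognise(label, camera): "rect" ([centre column, centre row, width, height] in pixels, round what is visible of it).
Readings, each from a call of its own:
- robot.current_time_s(): time.
- robot.current_joint_positions(): joint angles.
- robot.current_dq(): joint speeds.
- robot.current_joint_torque(): joint torques, N m.
- robot.current_tool_pos(): TCP position.
- robot.current_eef_rot(): TCP orientation.
- robot.current_contact_force(): force on the tool from outside, world axes, zero at the start.
- robot.current_torque(): the same for the moment, N m.
- robot.current_finger_gap(): opening from 0.0 (shut) to 1.0 (fully open).
- robot.current_gripper_force(): force on a finger pad.
Only numpy, scipy, OpenCV 4.12 (cv2) and the standard library are available. Lean on these libraries where they do the work, as an engineer would, in place of code of your own. Each camera call takes 0.05 s, during which the arm holds its last target. There are 200 camera calls.

## Task

Use the flat lifter to take the coverslip disc from its white stand, carry it level on the blade and lay it in the channel of the aluminium holder, never touching it with the fingers. Then lower the blade free of it and push it along the channel with the step on the blade until the black shoe is home against its stop, and hold it pressed there with about 12 N for half a second, never more than 20 N, because the glass is fragile. Leave the disc flat and home, stand the lifter on the bench clear of everything, and do not disturb the other things.

Things in the scene. Friction and masses are not known exactly. Their poses are not given: they have to be found in the camera images.
- lifter_grip (a point): centre of the lifter's grey handle (70 long x 24 wide x 40 mm high; this point is half-way up, 20 mm over its flat foot). The lifter stands on that foot. Its x axis points along the blade to the tip, z up. It weighs about 160 g and balances about 9 mm ahead of this point. Grip it across the 24 mm width, deep on the handle, with a firm grip.
- lifter_tip (a point): middle of the end edge of the lifter's steel blade, 135 mm ahead of the handle's centre and 1.5 mm higher. The blade is level, 20 mm wide, 3 mm thick (1.5 mm above and below this point) and stands 100 mm free of the handle. x along the blade, z up.
- lifter_step (a point): middle of the front face of the step across the blade, 50 mm behind the tip: 20 mm wide, 12 mm high over the blade's top. The face is for pushing the disc by its edge while the blade lies in the slot, clear under the disc. The disc rides between step and tip with 6 mm to spare. Pressing bends arm and grip, so the blade may dip or rise some 3 mm. x along the blade, z up.
- sample_center (a point): centre of the coverslip disc: a steel disc with a round glass window, 44 mm in diameter, 8 mm thick, about 40 g, at the start lying loose on the white stand. z is its axis, up. It is lifted by running the blade under it through the stand's slot and raising.
- stand_seat (a point): centre of the level seat of the white stand (fixed block 60 x 70 mm, seat 45 mm over the bench), on which the disc lies on two ledges. Between them runs a slot 28 mm wide and 15 mm deep, along the stand's x axis and open at both ends; the blade enters it from the -x side, moving along +x. Two pins 5 mm high stand behind the disc on the +x side, 2 mm clear of it. x along the slot, z up.
- holder_seat (a point): point in the channel of the aluminium holder (fixed block 102 x 80 mm) where the disc's centre is to be laid: mid-channel, level with its two ledges, 45 mm over the bench, 27 mm in from the open -x end. x along the channel to the shoe, z up. The channel is 49 mm wide between walls 6 mm high; between the ledges a slot 28 mm wide, 15 mm deep, runs the holder's whole length, open at both ends.
- holder: the same holder; origin on its underside, mid-width, 47 mm from the open end, x along the channel towards the shoe and its stop, z up. With the shoe home, the disc touching it has its centre 8 mm ahead (+x) of this origin, 28 mm ahead of holder_seat. The blade can be lowered between the ledges, run forward under the disc and shoe, and drawn out backwards.
- shoe_face (a point): middle of the flat face of the black sliding shoe, 4 mm over the ledges: the face looks to -x, towards the disc. The shoe is 45 mm wide and 9 mm high and closes the inner end of the channel.
- shoe (a joint): travel of the shoe along the holder's +x, in m: from 0 to 0.018 at its hard stop (home). A friction of about 3 N holds it wherever it is left; there is no spring. It starts between 0 and 0.006. The push on it rises above that friction only at the stop.
- lifter: the lifter as a whole; origin at the centre of the handle's foot, x along the blade, z up.
- sample: the coverslip disc as a whole; origin at the centre of its underside, z up.
- spare_ring: bystander, leave alone: small plain steel ring, 32 mm across, 6 mm thick, lying flat; origin at its underside or middle
- dish: bystander, leave alone: closed glass culture dish, 90 mm across, 14 mm high; origin at its underside or middle
- beaker: bystander, leave alone: open glass beaker, 64 mm across, 75 mm high; origin at its underside or middle
- jar: bystander, leave alone: amber jar, 56 mm across, 75 mm high; origin at its underside or middle
- marker: bystander, leave alone: white marker pen lying down, 120 mm long; origin at its underside or middle
- slide_box: bystander, leave alone: grey slide box 85 x 60 x 35 mm; origin at its underside or middle
Things that resemble listed ones, but are neither listed nor needed, are in the scene too. Leave any turquoise look-alike of the sample alone. What is shaped like the holder but yellow is not meant.

How it is judged (in metres and radians):
On the way, in this order (a step that is already met when the one before it is completed fails the run):
1. the disc is carried level on the lifter's blade, clear of the stand (contact force between lifter and sample above 0.1 N and height (world z) of sample_center above 0.064 m and angle between sample_center's own z axis and vertical below 0.2 rad), for 0.3 s.
2. the disc lies flat in the holder's channel, off the blade (y of sample_center in the frame of holder between -0.004 and 0.004 m and z of sample_center in the frame of holder between 0.0465 and 0.0515 m and angle between sample_center's own z axis and vertical below 0.06 rad and contact force between lifter and sample below 0.02 N and x of sample_center in the frame of holder above -0.036 m), for 0.2 s.
3. the blade presses the disc and the shoe home against the stop with at least 8 N (value of joint shoe above 0.0165 m and contact force between lifter and sample above 8 N and y of sample_center in the frame of holder between -0.004 and 0.004 m and z of sample_center in the frame of holder between 0.0465 and 0.0515 m and angle between sample_center's own z axis and vertical below 0.06 rad), for 0.2 s.
At the end, for the whole second after the job is handed in: The shoe is within 1.5 mm of its stop, the disc lies flat in the channel within 2.5 mm of its home place against the shoe and at rest; the lifter is off it and stands upright at rest on its foot on the bench, clear of the holder (y of sample_center in the frame of holder between -0.004 and 0.004 m and z of sample_center in the frame of holder between 0.0465 and 0.0515 m and angle between sample_center's own z axis and vertical below 0.06 rad and contact force between lifter and sample below 0.02 N and value of joint shoe above 0.0165 m and x of sample_center in the frame of holder above 0.0055 m and linear speed of each of sample, lifter below 0.01 m/s and height (world z) of lifter below 0.004 m and angle between lifter's own z axis and vertical below 0.05 rad and contact force between lifter and holder below 0.02 N); the robot touches nothing.
It fails at once if the fingers touch the disc (contact force between the fingers and sample above 0.3 N).
It fails at once if the disc tilts more than about 14 degrees (angle between sample_center's own z axis and vertical above 0.25 rad).
It fails at once if the disc is dropped below stand and holder (height (world z) of sample_center below 0.04 m).
It fails at once if the blade bears on the disc with more than 20 N (contact force between lifter and sample above 20 N).
It fails at once if a bystander is moved more than 20 mm (distance of any of spare_ring, dish, beaker, jar, marker, slide_box from where it was at the start of the episode above 0.02 m).
It also fails if it takes over 72 s, if anything falls off the work surface, if the arm or the gripper's body presses on something with over 40 N, if the wrist force passes 120 N, or if a joint passes its speed limit or range.

## Working session

There is one attempt and no reset: what is moved stays moved. The work goes in short steps, each a Python script; the robot and the scene stay as the last script left them, time stands still between calls to the robot, and variables do not carry over. Pictures are saved under pics/ and viewed, at most 12 in all, crops included, and the job is handed in when it is done.

```bash
ls; mkdir -p pics; python3 - <<'E'
from station import robot, fingers, vision, workorder, recognise
import cv2
for c in ("top","scene"):
    im=vision.grab_frame(c); cv2.imwrite(f"pics/{c}0.png",im[:,:,::-1])
    print(c,vision.calibration(c))
    for l in ("lifter","lifter_tip","lifter_grip","lifter_step","sample","stand_seat","holder","holder_seat","shoe_face"):
        print(l,[(round(d["p"],2),[round(float(x),1) for x in d["rect"]]) for d in recognise(l,c)])
print(robot.current_time_s(),robot.current_tool_pos(),robot.current_eef_rot())
E
```

```text
pics
top {'mtx': array([[388.97178106,   0.        , 282.01120473],
       [  0.        , 388.97178106, 211.30985974],
       [  0.        ,   0.        ,   1.        ]]), 'k1': 0.017388322034075695, 'extrinsics': array([[-0.01360064, -0.9995821 , -0.02550762,  0.03133853],
       [ 0.99626679, -0.01572162,  0.08488406, -0.54786696],
       [-0.08524961, -0.02425791,  0.99606428, -1.11817705],
       [ 0.        ,  0.        ,  0.        ,  1.        ]])}
lifter [(0.64, [309.6, 210.5, 21.7, 58.6])]
lifter_tip [(0.62, [308.0, 210.2, 19.7, 58.7])]
lifter_grip [(0.85, [304.6, 211.2, 16.4, 55.7])]
lifter_step [(0.58, [306.8, 210.7, 21.2, 57.0])]
sample [(0.67, [352.0, 190.8, 18.2, 16.8]), (0.65, [382.1, 193.7, 18.5, 13.3]), (0.51, [338.2, 160.6, 14.4, 16.1])]
stand_seat [(0.88, [349.8, 191.9, 25.9, 29.8])]
holder [(0.97, [230.4, 300.1, 42.3, 45.5]), (0.84, [161.8, 259.8, 34.5, 39.4]), (0.58, [230.0, 181.4, 31.8, 38.3])]
holder_seat [(0.74, [229.4, 182.7, 34.7, 40.0]), (0.62, [226.2, 172.9, 10.4, 10.8]), (0.61, [230.6, 301.2, 36.9, 41.4]), (0.59, [158.8, 261.4, 35.1, 41.3])]
shoe_face [(0
[... 624 characters left out ...]
r_grip [(0.91, [267.8, 226.3, 43.1, 51.0])]
lifter_step [(0.63, [267.6, 222.7, 47.8, 55.3])]
sample [(0.83, [282.1, 293.4, 24.1, 14.1]), (0.76, [190.9, 298.9, 27.8, 17.7]), (0.54, [236.4, 256.1, 20.9, 15.1]), (0.41, [408.2, 228.8, 22.2, 25.2])]
stand_seat [(0.22, [113.9, 295.7, 39.9, 52.6])]
holder [(0.88, [265.7, 152.8, 41.6, 34.6]), (0.69, [346.2, 139.3, 46.5, 35.2]), (0.59, [364.8, 201.6, 56.0, 44.9])]
holder_seat [(0.93, [347.2, 137.3, 46.8, 37.0]), (0.65, [265.6, 150.8, 44.3, 35.3]), (0.64, [408.1, 228.9, 25.3, 24.2]), (0.61, [366.8, 200.7, 58.6, 48.0])]
shoe_face [(0.47, [264.0, 143.4, 13.7, 3.3])]
1.0 [ 0.1910964  -0.51575377  0.24831629] [1.79997413e+02 4.19246884e-04 2.03300568e+01]
```

```bash
python3 - <<'E'
import cv2
a=cv2.imread("pics/top0.png")[125:335,130:410]; cv2.imwrite("pics/top0c.png",cv2.resize(a,(800,600),interpolation=cv2.INTER_CUBIC))
b=cv2.imread("pics/scene0.png"); cv2.imwrite("pics/scene0c.png",cv2.resize(b,(800,600),interpolation=cv2.INTER_CUBIC))
E
```

```text
(no output)
```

View pics/top0c.png

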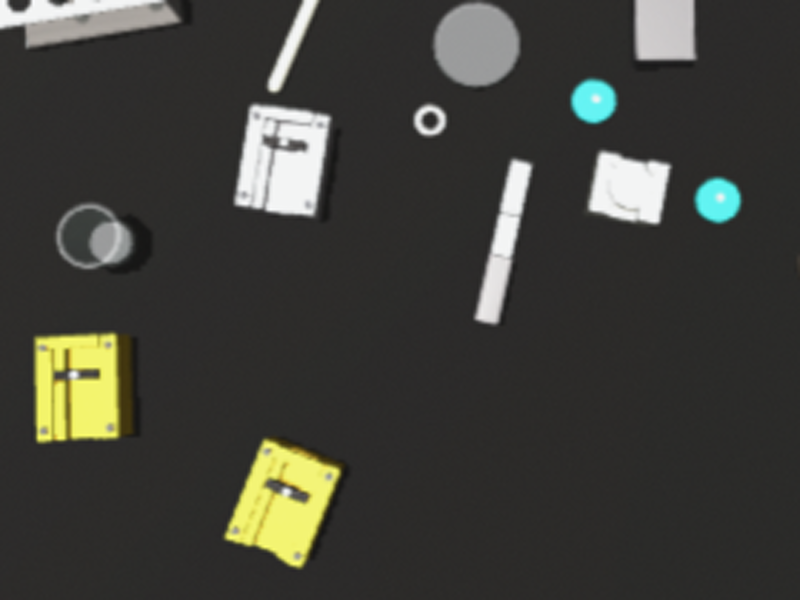

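View pics/scene0c.png

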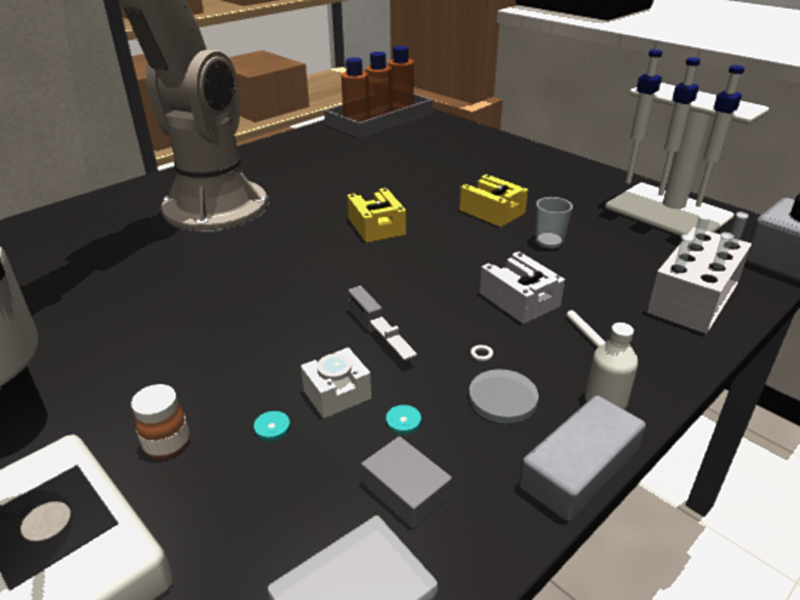

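The top view shows the silver holder at px (230,181), the white stand with the disc at (350,190), and the lifter at (307,210) with its blade pointing up (+x). There are two yellow holder look-alikes at (158,260) and (230,301), and turquoise discs at (338,160) and (382,194). The silver holder is the one meant because it isn't yellow, and the sample is the pale disc on the stand. I'll confirm both in one enlarged crop.

```bash
cat > h.py <<'E'
from station import robot, fingers, vision, workorder, recognise
import numpy as np, cv2
def _c(n):
    c=vision.calibration(n); return c["mtx"],c["k1"],c["extrinsics"]
def px2w(n,p,z):
    K,k,E=_c(n); q=np.linalg.inv(K)@[p[0],p[1],1]; d=q[:2].copy()
    for _ in range(20): d=q[:2]/(1+k*(d@d))
    R,t=E[:3,:3],E[:3,3]; ray=R.T@[d[0],-d[1],-1]; o=-R.T@t
    return o+ray*(z-o[2])/ray[2]
def w2px(n,P):
    K,k,E=_c(n); c=E[:3,:3]@np.asarray(P,float)+E[:3,3]; d=np.array([c[0],-c[1]])/-c[2]
    d=d*(1+k*(d@d)); return (K@[d[0],d[1],1])[:2]
E
python3 - <<'E'
import cv2,numpy as np
t=cv2.imread("pics/top0.png"); s=cv2.imread("pics/scene0.png")
f=lambda im,x,y,w,h:cv2.resize(im[y:y+h,x:x+w],(400,300),interpolation=cv2.INTER_CUBIC)
cv2.imwrite("pics/z.png",np.vstack([np.hstack([f(t,318,168,60,45),f(t,200,159,60,45)]),np.hstack([f(s,203,235,68,51),f(s,332,172,68,51)])]))
E
```

```text
(no output)
```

View pics/z.png

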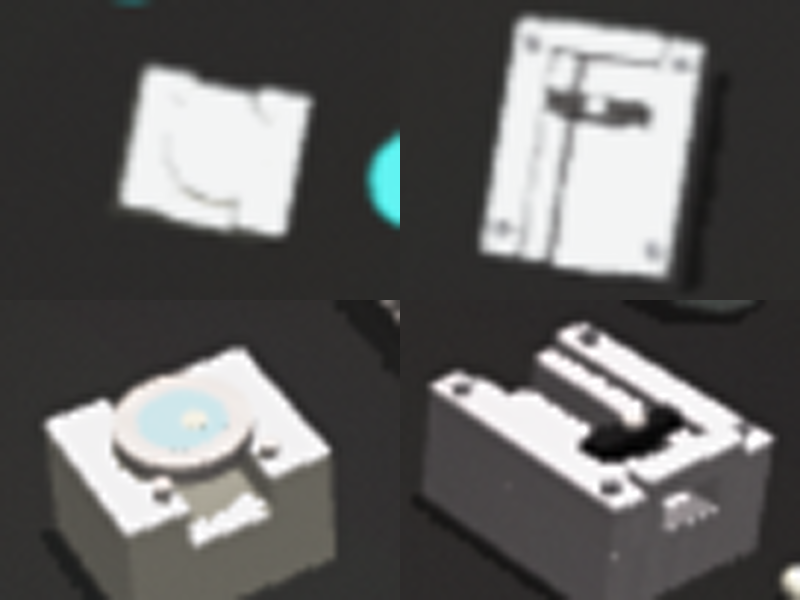

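The crop confirms it. The disc with the glass window lies on the white stand with its pins on the far (+x) side, and the silver holder's shoe is at the far end with its channel opening toward the robot. Next I'll fit silhouettes of the known shapes in both cameras.

```bash
cat > fit.py <<'E'
from h import *
from scipy.optimize import minimize
def box(x0,x1,y0,y1,z0,z1): return np.array([[x,y,z] for x in(x0,x1) for y in(y0,y1) for z in(z0,z1)])
def cyl(x,y,r,z0,z1): return np.array([[x+r*np.cos(a),y+r*np.sin(a),z] for a in np.linspace(0,6.28,40) for z in(z0,z1)])
LIFT=[box(-.035,.035,-.012,.012,0,.04),box(.035,.135,-.01,.01,.02,.023),box(.08,.085,-.01,.01,.023,.035)]
STAND=[box(-.03,.03,-.035,.035,0,.045),cyl(0,0,.022,.045,.053)]
HOLD=[box(-.047,.055,-.04,.04,0,.051)]
S=8
def render(n,parts,p,x0,y0,w,h):
    c,s=np.cos(p[2]),np.sin(p[2]); m=np.zeros((h*S,w*S),np.uint8)
    for P in parts:
        W=np.c_[P[:,0]*c-P[:,1]*s+p[0],P[:,0]*s+P[:,1]*c+p[1],P[:,2]+(p[3] if len(p)>3 else 0)]
        q=np.array([w2px(n,a) for a in W]); q=((q-[x0,y0]+.5)*S-.5)
        cv2.fillConvexPoly(m,cv2.convexHull(np.round(q*16).astype(np.int32)),255,shift=4)
    return cv2.resize(m,(w,h),interpolation=cv2.INTER_AREA)/255.
def fit(im,n,parts,p0,roi,thr=72,soft=20,fixyaw=None):
    x0,y0,w,h=roi; g=im[y0:y0+h,x0:x0+w].max(2).astype(float)
    m=np.clip((g-thr+soft)/(2*soft),0,1)
    def cost(p):
        return np.abs(render(n,parts,p,x0,y0,w,h)-m).sum()
    best=None
    for k in range(3):
        st=np.array(p0) if best is None else best.x
        sim=np.vstack([st,st+[.012,0,0],st+[0,.012,0],st+[0,0,.15]]) if k==0 else np.vstack([st,st+[.003,0,0],st+[0,.003,0],st+[0,0,.03]])
        best=minimize(cost,st,method="Nelder-Mead",options=dict(initial_simplex=sim,xatol=1e-5,fatol=1e-2))
    return best.x,best.fun,m.sum()
E
cat > f1.py <<'E'
from fit import *
ims={n:cv2.imread(f"pics/{n}0.png") for n in("top","scene")}
R={"lift":(LIFT,[290,175,32,70],[240,195,56,62]),"stand":(STAND,[325,170,46,43],[203,236,64,60]),"hold":(HOLD,[205,155,52,52],[332,172,66,56])}
P0={"lift":(304,212,.02,1.4),"stand":(350,191,.045,1.4),"hold":(229,181,.05,1.4)}
for k,(parts,rt,rs) in R.items():
    u,v,z,_=P0[k]; p=px2w("top",(u,v),z)
    p0=[p[0],p[1],-.15]
    if k=="lift":
        q=px2w("top",(301,228),.03);p0=[q[0],q[1],-.2]
    for n,r in(("top",rt),("scene",rs)):
        x,f,m=fit(ims[n],n,parts,p0,r); print(k,n,np.round(x[:2],4),round(np.degrees(x[2]),2),round(f,1),round(m,1))
for n in ims: E=vision.calibration(n)["extrinsics"]; print(n,-E[:3,:3].T@E[:3,3])
for n,p,z in(("top",(352,190.8),.053),("scene",(236.4,256.1),.049)): print("disc",px2w(n,p,z))
E
python3 f1.py
```

```text
Traceback (most recent call last):
  File "f1.py", line 11, in <module>
    x,f,m=fit(ims[n],n,parts,p0,r); print(k,n,np.round(x[:2],4),round(np.degrees(x[2]),2),round(f,1),round(m,1))
          ~~~^^^^^^^^^^^^^^^^^^^^^
  File "fit.py", line 25, in fit
    best=minimize(cost,st,method="Nelder-Mead",options=dict(initial_simplex=sim,xatol=1e-5,fatol=1e-2))
  File "fit.py", line 20, in cost
    return np.abs(render(n,parts,p,x0,y0,w,h)-m).sum()
                  ~~~~~~^^^^^^^^^^^^^^^^^^^^^
  File "fit.py", line 13, in render
    q=np.array([w2px(n,a) for a in W]); q=((q-[x0,y0]+.5)*S-.5)
                ~~~~^^^^^
  File "h.py", line 11, in w2px
    K,k,E=_c(n); c=E[:3,:3]@np.asarray(P,float)+E[:3,3]; d=np.array([c[0],-c[1]])/-c[2]
          ~~^^^
  File "h.py", line 4, in _c
    c=vision.calibration(n); return c["mtx"],c["k1"],c["extrinsics"]
ValueError: time passes only in moves, steps and waits
```

```bash
sed -i 's/^def _c(n):/from functools import lru_cache\n@lru_cache(None)\ndef _c(n):/' h.py; time python3 f1.py
```

```text
lift top [ 0.5068 -0.0356] -12.88 90.4 533.2
lift scene [ 0.5043 -0.0336] -14.81 445.9 762.1
stand top [ 0.6062 -0.1758] -11.89 39.2 611.4
stand scene [ 0.6036 -0.1733] -11.79 71.3 1682.9
hold top [0.637  0.1803] -8.89 61.4 1127.8
hold scene [0.6318 0.179 ] -9.36 502.2 1536.3
top [ 0.45092372 -0.00441257  1.16108077]
scene [ 1.12370945 -0.55113106  0.60027678]
disc [ 0.60142603 -0.17829059  0.053     ]
disc [ 0.60698672 -0.17096056  0.049     ]
real	0m4.517s
user	0m4.234s
sys	0m0.192s
```

```bash
python3 - <<'E'
s=open('fit.py').read()
s=s.replace("    def cost(p):","""    if seed is not None:
        _,L=cv2.connectedComponents((m>.2).astype(np.uint8),connectivity=4); m=m*cv2.dilate((L==L[seed[1]-y0,seed[0]-x0]).astype(np.uint8),np.ones((3,3)))
    fit.m=m
    def cost(p):""").replace("fixyaw=None","seed=None")
open('fit.py','w').write(s)
s=open('f1.py').read()
i=s.index("    for n,r in((\"top\"")
j=s.index("for n in ims")
s=s[:i]+'''    o=[]
    for n,r in(("top",rt),("scene",rs)):
        for thr,soft in ((72,20),(60,10)):
            sd={"lift":(265,220),"stand":(236,256),"hold":(364,200)}[k] if n=="scene" else [int(a) for a in w2px("top",[*p0[:2],.04])]
            x,f,m=fit(ims[n],n,parts,p0,r,thr,soft,sd); print(k,n,thr,np.round(x[:2],4),round(np.degrees(x[2]),2),round(f,1),round(m,1))
        d=np.dstack([fit.m,render(n,parts,x,*r),fit.m])*255
        o.append(cv2.resize(d.astype(np.uint8),(266,300),interpolation=cv2.INTER_NEAREST))
    O.append(np.vstack(o))
cv2.imwrite("pics/ov.png",np.hstack(O))
'''+s[j:]
s=s.replace("for k,(parts","O=[]\nfor k,(parts",1)
open('f1.py','w').write(s)
E
python3 f1.py
```

```text
lift top 72 [ 0.5068 -0.0356] -12.88 90.4 533.2
lift top 60 [ 0.5072 -0.0359] -13.21 118.8 561.8
lift scene 72 [0.3572 0.1452] -27.58 210.4 210.4
lift scene 60 [0.2956 0.0719] -36.65 232.2 232.2
stand top 72 [ 0.6062 -0.1758] -11.89 39.2 611.4
stand top 60 [ 0.6056 -0.1754] -12.39 53.5 635.0
stand scene 72 [ 0.6036 -0.1733] -11.79 70.8 1682.3
stand scene 60 [ 0.6042 -0.1737] -10.27 85.6 1761.5
hold top 72 [0.637  0.1803] -8.89 47.4 1113.8
hold top 60 [0.6369 0.1805] -9.24 53.7 1150.0
hold scene 72 [0.6318 0.179 ] -9.36 491.9 1526.0
hold scene 60 [0.6326 0.1777] -8.99 180.5 1898.0
top [ 0.45092372 -0.00441257  1.16108077]
scene [ 1.12370945 -0.55113106  0.60027678]
disc [ 0.60142603 -0.17829059  0.053     ]
disc [ 0.60698672 -0.17096056  0.049     ]
```

View pics/ov.png

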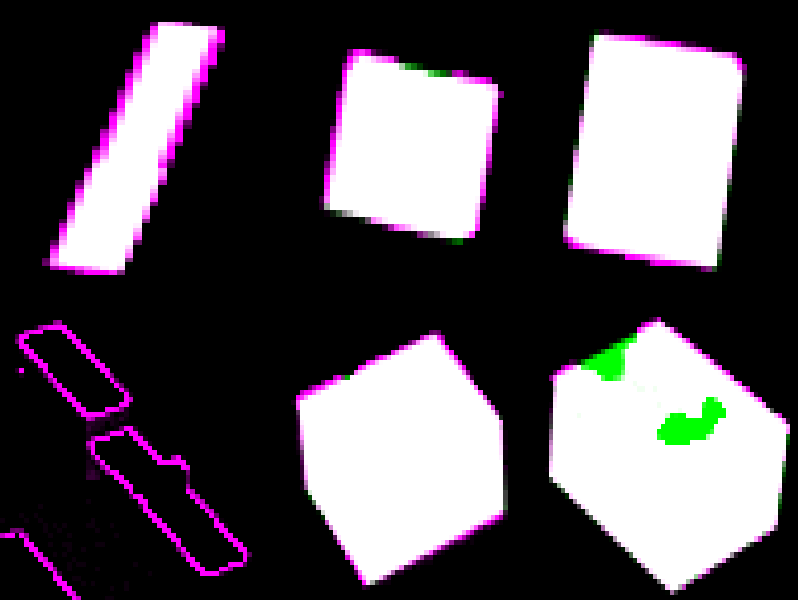

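```bash
python3 - <<'E'
from fit import *
im=cv2.imread("pics/scene0.png")
roi=[240,195,56,62]; x0,y0,w,h=roi
p0=[.507,-.0357,-.225]
# keep only pixels near predicted silhouette
k=cv2.dilate((render("scene",LIFT,p0,*roi)>0).astype(np.uint8),np.ones((9,9)))
im2=np.full_like(im,45); im2[y0:y0+h,x0:x0+w]=np.where(k[...,None]>0,im[y0:y0+h,x0:x0+w],45)
for t,s in((72,20),(90,20)):
    x,f,m=fit(im2,"scene",LIFT,p0,roi,t,s); print("lift scene",np.round(x,4),np.degrees(x[2]),f,m)
# holder scene with holes filled
im=cv2.imread("pics/scene0.png"); roi=[332,172,66,56]; x0,y0,w,h=roi
p=[.633,.178,-.16]
K=cv2.erode((render("scene",HOLD,p,*roi)>.99).astype(np.uint8),np.ones((7,7)))
a=im[y0:y0+h,x0:x0+w]; a[K>0]=200
x,f,m=fit(im,"scene",HOLD,p,roi,60,10,(364,200)); print("hold",np.round(x,4),np.degrees(x[2]),f)
# candidate grips
for z in(.02,.15): print(robot.inverse_kinematics([.507,-.035,z],[180,0,-13]), robot.inverse_kinematics([.507,-.035,z],[180,0,167]))
# shoe and disc close-up: top columns along holder axis
t=cv2.imread("pics/top0.png").max(2)
c,s=np.cos(-.158),np.sin(-.158)
for yy in(-.015,-.01,0.01,.015):
    print(yy,[(int(X*1000),int(cv2.getRectSubPix(t,(1,1),tuple(map(float,w2px("top",[.637+X*c-yy*s,.1803+X*s+yy*c,.054])))) [0,0])) for X in np.arange(0,.04,.002)])
E
```

```text
lift scene [ 0.5048 -0.033  -0.2651] -15.186341648747144 295.2049019607843 611.85
lift scene [ 0.5044 -0.0334 -0.2599] -14.893073072695767 323.5843137254902 565.6500000000001
hold [ 0.6326  0.1777 -0.1528] -8.755963192771587 91.3813725490196
[  17.98400068   29.20895328  -20.65706406  108.06534687   14.04389164
   45.18798142 -113.22927726] [ 28.85676375  32.37791927 -35.3996117  107.65960732  24.76828584
  47.7680756   57.65622141]
[  22.56312494   19.59852019  -25.85775081  100.74835508    9.5532651
   61.82020739 -109.52174155] [ 32.52891123  22.11286304 -39.18489887 100.39581737  15.48341547
  62.98899901  65.2988048 ]
-0.015 [(0, 244), (2, 244), (4, 244), (6, 243), (8, 230), (10, 206), (12, 137), (14, 98), (16, 81), (18, 83), (20, 102), (22, 138), (24, 208), (26, 237), (28, 244), (30, 244), (32, 244), (34, 244), (36, 241), (38, 211)]
-0.01 [(0, 244), (2, 244), (4, 244), (6, 243), (8, 227), (10, 188), (12, 120), (14, 105), (16, 99), (18, 99), (20, 111), (22, 147), (24, 207), (26, 231), (28, 242), (30, 244), (32, 244), (34, 243), (36, 239), (38, 209)]
0.01 [(0, 214), (2, 216), (4, 216), (6, 213), (8, 211), (10, 189), (12, 134), (14, 107), (16, 92), (18, 86), (20, 94), (22, 117), (24, 157), (26, 191), (28, 213), (30, 221), (32, 217), (34, 215), (36, 214), (38, 188)]
0.015 [(0, 240), (2, 242), (4, 243), (6, 243), (8, 242), (10, 229), (12, 202), (14, 148), (16, 113), (18, 93), (20, 94), (22, 133), (24, 183), (26, 227), (28, 239), (30, 241), (32, 238), (34, 236), (36, 231), (38, 219)]
```

```bash
python3 - <<'E'
from h import *
O=[180,0,-13.5]
fingers.gripper_to(.65)
robot.move_to([.506,-.0346,.15],O); robot.line_to([.506,-.0346,.021],O,.1,f_stop=15)
print(robot.current_tool_pos(),robot.current_contact_force())
fingers.gripper_to(0,100); print(robot.current_finger_gap(),robot.current_gripper_force(),robot.current_contact_force())
robot.line_to([.506,-.0346,.15],O,.1); robot.pause(.3)
print(robot.current_tool_pos(),robot.current_eef_rot(),robot.current_contact_force(),robot.current_finger_gap(),robot.current_time_s())
for n in("top","scene"): cv2.imwrite(f"pics/{n}1.png",vision.grab_frame(n)[:,:,::-1])
E
python3 - <<'E'
import cv2,numpy as np
f=lambda n:cv2.resize(cv2.imread(f"pics/{n}1.png")[140:290,190:390],(400,300),interpolation=cv2.INTER_CUBIC)
cv2.imwrite("pics/g1.png",np.hstack([f("top"),f("scene")]))
E
```

```text
[ 0.5066735  -0.03457097  0.0216482 ] [ 0.61004007  0.50385368 -1.30034858]
0.26612655553498904 98.56421828269958 [-0.69255645  0.32521125  4.21188649]
[ 0.50587149 -0.03458117  0.14973246] [ 1.79999762e+02  3.09969940e-02 -1.34983804e+01] [ 1.10889328  0.22469338 -1.63608167] 0.2695069374455164 7.075
```

View pics/g1.png

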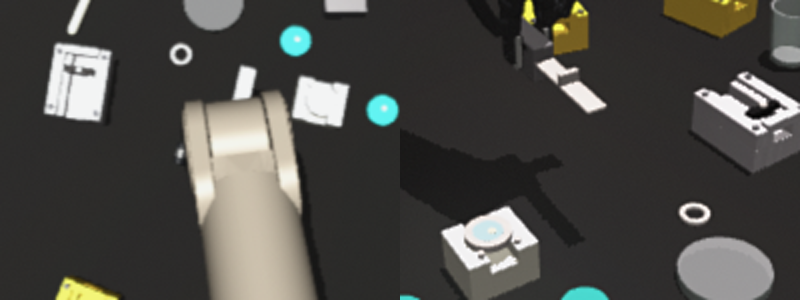

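Held: the left panel (top view) shows the blade tip ahead of the wrist, and the right panel (scene view) shows a clear, level blade with its step. Next I'll bring the blade behind the stand, above it, and compare the two in the same cameras.

```bash
cat > cal.py <<'E'
from fit import *
def tipfit(name,n,tcp,yaw,z,near):
    """fit blade in picture; returns handle-centre offset in lifter frame relative to the tool"""
    im=cv2.imread(name); parts=[LIFT[1],LIFT[2]]
    p0=[tcp[0],tcp[1],yaw]; 
    sh=[P+[0,0,z-.0215] for P in parts]
    vis=[box(near,.15,-.02,.02,z-.012,z+.025)]
    c,s=np.cos(yaw),np.sin(yaw)
    q=np.array([w2px(n,[a*c-b*s+tcp[0],a*s+b*c+tcp[1],e]) for a,b,e in vis[0]])
    x0,y0=np.floor(q.min(0)).astype(int)-2; x1,y1=np.ceil(q.max(0)).astype(int)+3
    roi=[x0,y0,x1-x0,y1-y0]
    g=im[y0:y1,x0:x1].max(2).astype(float); m=np.clip((g-60)/60,0,1)
    k=render(n,vis,p0,*roi)>.5
    cost=lambda d:(np.abs(render(n,sh,[tcp[0]+d[0]*c-d[1]*s,tcp[1]+d[0]*s+d[1]*c,yaw+d[2]],*roi)-m)*k).sum()
    st=np.zeros(3)
    for sc in(1,.4): 
        b=minimize(cost,st,method="Nelder-Mead",options=dict(initial_simplex=np.vstack([st,st+[.006*sc,0,0],st+[0,.006*sc,0],st+[0,0,.05*sc]]),xatol=1e-5,fatol=1e-2)); st=b.x
    return st*[1000,1000,57.3],b.fun,(m*k).sum()
E
python3 - <<'E'
from cal import *
im=cv2.imread("pics/scene0.png").astype(int)[240:285,205:270]
v,u=np.nonzero((im[:,:,0]-im[:,:,2])>12); print(len(u),u.mean()+205,v.mean()+240, px2w("scene",(u.mean()+205,v.mean()+240),.053))
yaw=np.radians(-11.9)
d=np.array([np.cos(yaw),np.sin(yaw)]); c=np.array([.605,-.1746]); h=c-.18*d
robot.move_to([*h,.12],[180,0,-11.9]); robot.pause(.4)
tp=robot.current_tool_pos(); print(tp,robot.current_eef_rot(),robot.current_contact_force())
for n in("top","scene"): cv2.imwrite(f"pics/{n}2.png",vision.grab_frame(n)[:,:,::-1])
for n,near in(("top",.115),("scene",.07)): print(n,tipfit(f"pics/{n}2.png",n,tp,yaw,tp[2],near))
E
```

```text
104 233.26923076923077 254.73076923076923 [ 0.60376773 -0.17543116  0.053     ]
[ 0.42937441 -0.13684216  0.12011985] [-1.79988111e+02 -2.22713390e-02 -1.18097400e+01] [ 0.63483322 -0.19759173 -1.12957595]
top (array([44.17463523, 13.0445407 , -7.89869759]), np.float64(69.68921568627451), np.float64(189.41666666666669))
scene (array([-2.65050829, -0.454859  ,  0.35551796]), np.float64(42.997058823529414), np.float64(347.5833333333333))
```

```bash
cat > st.py <<'E'
import numpy as np
yaw=np.radians(-11.9); d=np.array([np.cos(yaw),np.sin(yaw)]); n=np.array([-d[1],d[0]])
disc=np.array([.6038,-.1754]); stand=np.array([.6040,-.1735])
lat=(stand-disc)@n; base=disc+(lat-.001)*n+.00265*d+.00045*n   # tool xy = base - s*d
O=[180,0,-12.0]
E
python3 - <<'E'
from h import *
from st import *
print(lat,base)
at=lambda s,z:[*(base-s*d),z]
robot.line_to(at(.185,.12),O); robot.line_to(at(.185,.0375),O,.1); robot.pause(.2)
print(robot.current_tool_pos(),robot.current_contact_force())
print(robot.line_to(at(.110,.0375),O,.03,f_stop=3)); robot.pause(.2)
print(robot.current_tool_pos(),robot.current_contact_force(),robot.current_eef_rot(),robot.current_time_s())
cv2.imwrite("pics/scene3.png",vision.grab_frame("scene")[:,:,::-1])
a=cv2.imread("pics/scene3.png")[195:295,195:329]; cv2.imwrite("pics/s3.png",cv2.resize(a,(800,597),interpolation=cv2.INTER_CUBIC))
E
```

```text
0.001900407908772713 [ 0.60667151 -0.17462505]
[ 0.42619992 -0.13668164  0.03810205] [ 0.14897887 -0.17589412 -1.94946325]
False
[ 0.49900366 -0.1519294   0.03751972] [ 0.39854229  0.17514972 -1.48622617] [ 1.79997977e+02  4.72916679e-04 -1.19977302e+01] 12.5417
```

View pics/s3.png

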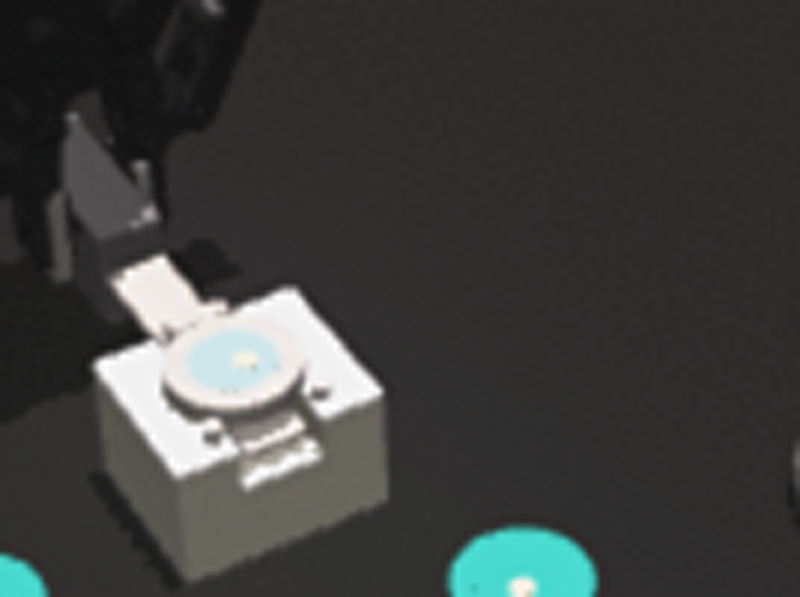

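The blade is in the slot with its tip showing past the disc at crop (270,432) and the step just behind it at (195,318). No contact force, so I'll raise it.

```bash
python3 - <<'E'
from h import *
from st import *
at=lambda s,z:[*(base-s*d),z]
robot.line_to(at(.110,.048),O,.02); robot.line_to(at(.110,.105),O,.05); robot.pause(.5)
tp=robot.current_tool_pos();print(tp,robot.current_contact_force(),robot.current_time_s())
cv2.imwrite("pics/scene4.png",vision.grab_frame("scene")[:,:,::-1])
im=cv2.imread("pics/scene4.png"); u0,v0=map(int,w2px("scene",[tp[0]+.11*d[0],tp[1]+.11*d[1],tp[2]+.01])); print(u0,v0)
b=im.astype(int)[v0-20:v0+20,u0-25:u0+25]; v,u=np.nonzero((b[:,:,0]-b[:,:,2])>12); c=(u.mean()+u0-25,v.mean()+v0-20)
p=px2w("scene",c,tp[2]+.0015+.008)[:2]; r=p-tp[:2]; print(len(u),c,"disc rel tool along",r@d,"lat",r@n)
a=im[v0-50:v0+40,u0-70:u0+50]; cv2.imwrite("pics/s4.png",cv2.resize(a,(800,600),interpolation=cv2.INTER_CUBIC))
E
```

```text
[ 0.49903267 -0.15192963  0.10495942] [ 0.09579643  0.68651879 -2.11609369] 15.0583
232 228
108 (np.float64(231.26851851851853), np.float64(228.57407407407408)) disc rel tool along 0.10868551217452206 lat -0.001663409103310004
```

View pics/s4.png

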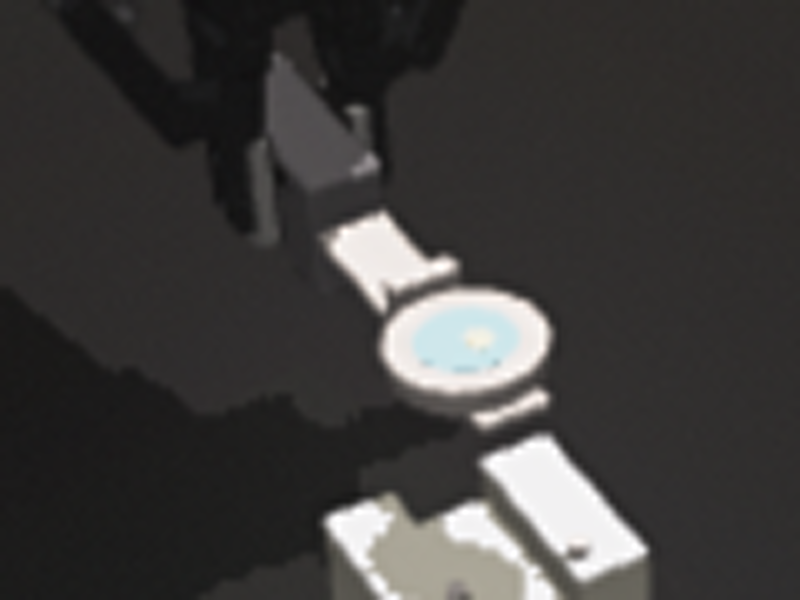

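Level on the blade between step and tip. I'll refit the holder with its notch modelled, carry the disc over the seat, and compare the disc with the holder in both cameras.

```bash
python3 - <<'E'
from fit import *
H=[box(-.047,.055,-.04,.04,0,.030)]
for s in(-1,1):
    H+= [box(-.047,.055,*sorted((s*.014,s*.0245)),0,.045),box(-.047,.055,*sorted((s*.0245,s*.04)),0,.051)]
H+=[box(.04,.055,-.04,.04,.03,.051)]
for nm,roi,p,seed in(("top",[205,155,52,52],[.637,.1803,-.158],(229,190)),("scene",[332,172,66,56],[.633,.178,-.158],(364,205))):
  for thr,soft in((60,10),(72,20)):
    im=cv2.imread(f"pics/{nm}0.png"); x0,y0,w,h=roi; x=p
    for _ in range(2):
        a=im[y0:y0+h,x0:x0+w]; K=cv2.erode((render(nm,H,x,*roi)>.99).astype(np.uint8),np.ones((7,7))); a[K>0]=200
        x,f,m=fit(im,nm,H,x,roi,thr,soft,seed)
    print(nm,thr,np.round(x,4),round(np.degrees(x[2]),2),round(f,1))
from h import *
yaw=np.radians(-9.0); d=np.array([np.cos(yaw),np.sin(yaw)]); n=np.array([-d[1],d[0]])
t=np.array([.635,.179])-.02*d-.110*d
robot.line_to([*t,.105],[180,0,-9.0],.07); robot.pause(.4); robot.line_to([*t,.08],[180,0,-9.0],.05); robot.pause(.4)
tp=robot.current_tool_pos();print(tp,robot.current_eef_rot(),robot.current_contact_force(),robot.current_time_s())
for k in("top","scene"):
    cv2.imwrite(f"pics/{k}5.png",vision.grab_frame(k)[:,:,::-1]); im=cv2.imread(f"pics/{k}5.png")
    u0,v0=map(int,w2px(k,[tp[0]+.11*d[0],tp[1]+.11*d[1],tp[2]+.0095]))
    b=im.astype(int)[v0-18:v0+18,u0-22:u0+22]; v,u=np.nonzero((b[:,:,0]-b[:,:,2])>(12 if k=="scene" else 6))
    print(k,len(u),u0,v0,b.max())
    if len(u):
        c=(u.mean()+u0-22,v.mean()+v0-18); p=px2w(k,c,tp[2]+.0095)[:2]; r=p-tp[:2]; print(c,p,"along",r@d,"lat",r@n)
T=cv2.imread("pics/top5.png")[155:215,190:270]; Sc=cv2.imread("pics/scene5.png")[155:215,320:400]
cv2.imwrite("pics/s5.png",np.hstack([cv2.resize(q,(400,300),interpolation=cv2.INTER_CUBIC) for q in(T,Sc)]))
E
```

```text
top 60 [ 0.6366  0.1805 -0.1614] -9.25 53.8
top 72 [ 0.6367  0.1802 -0.1584] -9.07 44.2
scene 60 [ 0.6321  0.1779 -0.1612] -9.24 55.5
scene 72 [ 0.6315  0.1791 -0.1617] -9.26 141.2
[0.50674869 0.19937594 0.08021903] [-1.79989724e+02 -2.31446476e-02 -9.00281821e+00] [ 0.3593175   0.63262441 -2.80801898] 21.725
top 1 224 186 245
(np.float64(237.0), np.float64(196.0)) [0.58733797 0.14634777] along 0.08789252879944676 lat -0.03976836805354286
scene 52 361 171 249
(np.float64(359.9807692307692), np.float64(170.76923076923077)) [0.61281606 0.1811158 ] along 0.10761802241182178 lat -0.0014427337684664449
```

View pics/s5.png

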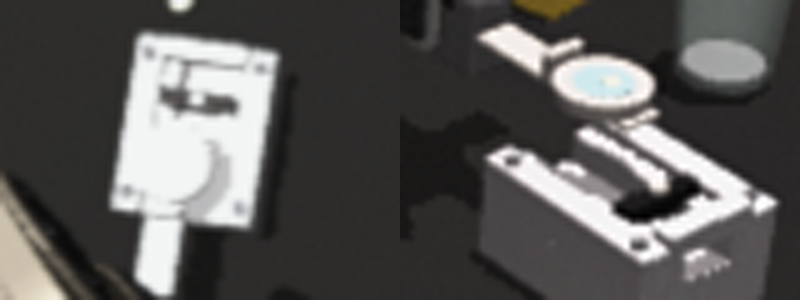

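The disc is level above the open end of the channel (scene px 360,171). In the scene camera it sits over the seat to about 0.5 mm. I'll cross-check the lateral position from the blade edges in the top picture.

```bash
python3 - <<'E'
from h import *
yaw=np.radians(-9.2); d=np.array([np.cos(yaw),np.sin(yaw)]); n=np.array([-d[1],d[0]])
g=cv2.imread("pics/top5.png").max(2).astype(float)
H=np.array([.6367,.1803])
for v in range(200,212,2):
    r=g[v,208:240]; w=np.clip((r-60)/(235-60),0,1); 
    i=np.argmax(w>.5); j=i+np.argmax(w[i:]<.5); e0=i-1+(.5-w[i-1])/(w[i]-w[i-1]); e1=j-1+(w[j-1]-.5)/(w[j-1]-w[j])
    c=208+(e0+e1)/2; p=px2w("top",(c,v),.0817)[:2]; q=p-H; t=p-np.array([.50675,.19938]); print(v,round(c,2),"width mm",round((e1-e0)*1080/389,1),"holder x %.1f y %.1f"%(q@d*1000,q@n*1000),"tool lat %.1f"%(t@n*1000))
E
```

```text
200 222.07 width mm 22.0 holder x -59.6 y -0.4 tool lat 1.6
202 221.64 width mm 21.7 holder x -65.4 y -0.1 tool lat 1.9
204 221.44 width mm 22.1 holder x -71.0 y -0.4 tool lat 1.5
206 221.14 width mm 22.4 holder x -76.7 y -0.5 tool lat 1.5
208 220.66 width mm 21.8 holder x -82.4 y -0.0 tool lat 1.9
210 220.6 width mm 21.6 holder x -88.0 y -0.8 tool lat 1.2
```

```bash
cat > ho.py <<'E'
from h import *
yaw=np.radians(-9.2); d=np.array([np.cos(yaw),np.sin(yaw)]); n=np.array([-d[1],d[0]])
base=np.array([.50675,.19938])+.0007*n; O=[180,0,-9.2]
at=lambda s,z:[*(base+s*d),z]
E
python3 - <<'E'
from ho import *
print(robot.line_to(at(0,.054),O,.04)); 
print(robot.line_to(at(0,.0375),O,.015,f_stop=4)); robot.pause(.4)
tp=robot.current_tool_pos();print(tp,robot.current_contact_force(),robot.current_time_s())
im=vision.grab_frame("scene")[:,:,::-1]; cv2.imwrite("pics/scene6.png",im)
u0,v0=map(int,w2px("scene",[tp[0]+.11*d[0],tp[1]+.11*d[1],.053]))
b=im.astype(int)[v0-18:v0+18,u0-22:u0+22]; v,u=np.nonzero((b[:,:,0]-b[:,:,2])>12)
p=px2w("scene",(u.mean()+u0-22,v.mean()+v0-18),.053)[:2]; r=p-[.632,.178]; print(len(u),"holder frame scene",r@d,r@n)
a=im[v0-35:v0+40,u0-45:u0+55]; cv2.imwrite("pics/s6.png",cv2.resize(a,(800,600),interpolation=cv2.INTER_CUBIC))
E
```

```text
False
False
[0.50687351 0.20007855 0.03753086] [ 0.02233985 -0.02266433 -2.0363007 ] 24.275
52 holder frame scene -0.02023477525910799 0.0005894694291537885
```

View pics/s6.png

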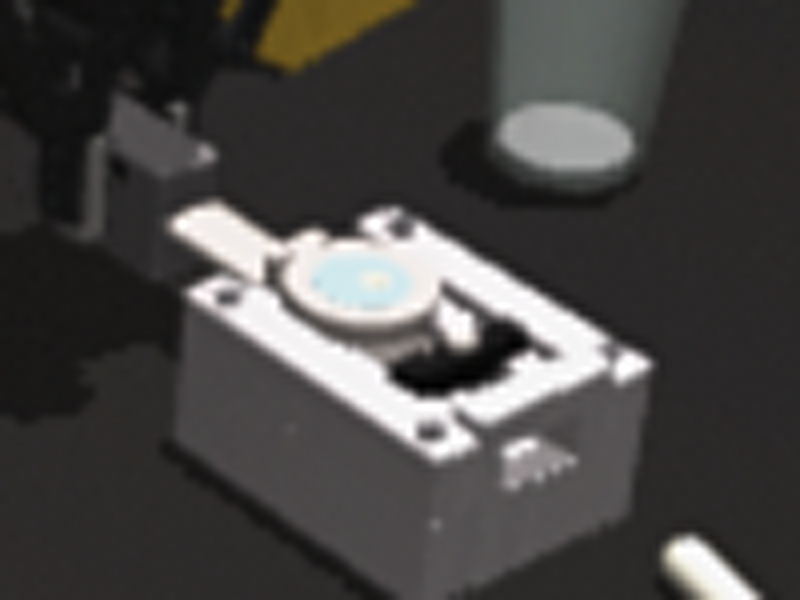

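The disc lies flat in the channel with the blade free below it. Scene-frame position is x -20.2, y +0.6 mm. Now I'll push it home.

```bash
python3 - <<'E'
from ho import *
f0=robot.current_contact_force()
F=lambda:(robot.current_contact_force()-f0)
p=lambda:(robot.current_tool_pos()[:2]-base)@d
print(robot.line_to(at(.022,.0375),O,.015,f_stop=8),p(),F())
print(robot.line_to(at(.050,.0375),O,.008,f_stop=9),p(),F()); 
robot.pause(.1); s=p(); f=-F()@[*d,0]; print(s,f,F(),robot.current_tool_pos(),robot.current_eef_rot(),robot.current_time_s())
E
```

```text
True 0.017509901185997653 [ 0.22299277 -0.81095037  0.33169311]
True 0.030818344648079237 [0.87312064 0.08347762 0.64528611]
0.02979529107325192 -0.43619409167482304 [ 0.39060172 -0.31659114 -0.0313698 ] [0.53598423 0.19351863 0.03400931] [179.65890173   0.85370785  -9.1475498 ] 28.0333
```

```bash
python3 - <<'E'
from ho import *
for _ in range(3):
    print(robot.current_tool_pos(),robot.current_eef_rot(),robot.current_contact_force(),robot.current_torque(),robot.current_finger_gap()); robot.pause(.1)
im=vision.grab_frame("scene")[:,:,::-1]; cv2.imwrite("pics/scene7.png",im)
b=im.astype(int)[150:210,340:395]; v,u=np.nonzero((b[:,:,0]-b[:,:,2])>12)
p=px2w("scene",(u.mean()+340,v.mean()+150),.053)[:2]; r=p-[.632,.178]; print(len(u),"disc holder frame scene",r@d,r@n)
cv2.imwrite("pics/s7.png",cv2.resize(im[145:220,315:415],(800,600),interpolation=cv2.INTER_CUBIC))
E
```

```text
[0.53598423 0.19351863 0.03400931] [179.65890173   0.85370785  -9.1475498 ] [ 0.1019718   0.72689372 -1.77701726] [-0.00776818 -0.01009987 -0.01871675] 0.2639991090187298
[0.53554279 0.19347145 0.03379269] [179.63783934   0.89545226  -9.13766028] [ 0.53982093 -0.10645363 -0.32224917] [-0.06570741 -0.21555725 -0.04749973] 0.26796950051655294
[0.53530732 0.19354345 0.03379356] [179.63250966   0.91988765  -9.1348328 ] [ 0.35770135 -0.00930744 -0.45546883] [-0.04993402 -0.25994088 -0.01443709] 0.26772730463058314
58 disc holder frame scene 0.008916988751462747 0.0004503304786773345
```

View pics/s7.png

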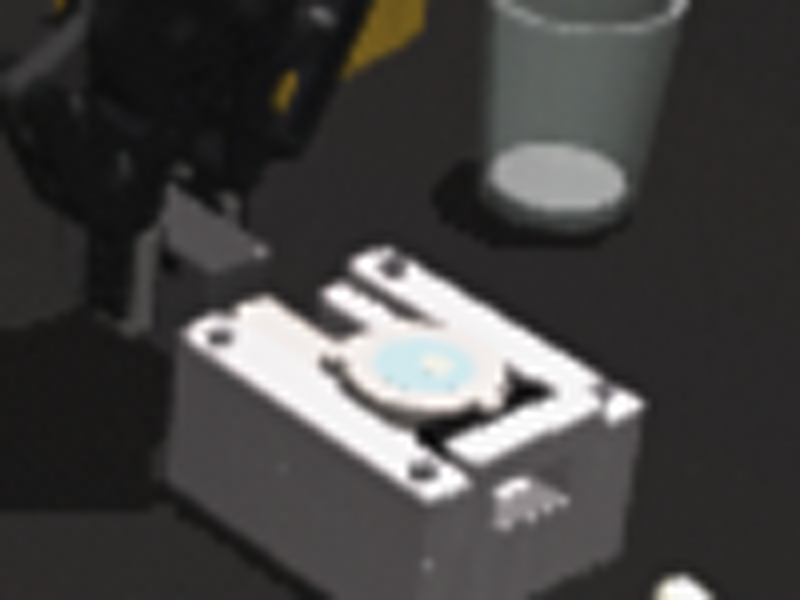

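The disc now looks home against the shoe (scene-frame x +8.9, y +0.5 mm). But the arm relaxed and dipped after the force stop, so I'll re-level and press in small position steps, reading the force each time.

```bash
python3 - <<'E'
from ho import *
p=lambda:(robot.current_tool_pos()[:2]-base)@d
robot.line_to(at(.026,.0385),O,.02); robot.pause(.3)
f0=np.mean([(robot.pause(.02),robot.current_contact_force())[1] for _ in range(5)],0)
print("start",p(),robot.current_tool_pos()[2],f0,robot.current_eef_rot())
s=.026; held=0
while s<.046:
    hit=robot.line_to(at(s,.0385),O,.01,f_stop=16); 
    fs=[]
    for _ in range(3): robot.pause(.02); fs.append(robot.current_contact_force()-f0)
    f=-np.mean(fs,0)@[*d,0]
    print(round(s,4),hit,round(p(),4),round(robot.current_tool_pos()[2],4),np.round(np.mean(fs,0),1),round(f,1))
    if hit: break
    if f>10.5: 
        held+=1
        if held>1: break
    else: s+=.001 if f<4 else .0005
if not hit:
    for _ in range(7):
        robot.pause(.1); print(np.round(robot.current_contact_force()-f0,1),end=" ")
print(robot.current_eef_rot(),robot.current_time_s())
E
```

```text
start 0.02604185412603398 0.03842803788244115 [-0.0158403   0.24540756 -1.61460393] [ 1.79999261e+02  5.65419356e-03 -9.20742467e+00]
0.026 False 0.026 0.0385 [ 0.4 -0.4  0.3] -0.4
0.027 False 0.0271 0.0385 [ 0.1 -0.2 -0.3] -0.1
0.028 False 0.028 0.0385 [ 0.  -0.5  0.1] -0.1
0.029 False 0.029 0.0385 [-0.3 -0.   0.4] 0.3
0.03 False 0.0301 0.0385 [0.1 0.2 0. ] -0.0
0.031 False 0.031 0.0385 [ 0.5 -0.1 -0.3] -0.5
0.032 False 0.0315 0.0384 [-1.4 -0.6  0.1] 1.3
0.033 False 0.0316 0.0383 [-5.  -0.1  2.4] 4.9
0.0335 False 0.0317 0.0382 [-5.8 -0.1  2.9] 5.7
0.034 False 0.0317 0.0382 [-7.  -0.4  4. ] 6.8
0.0345 False 0.0317 0.0382 [-8.6  0.6  4.3] 8.6
0.035 False 0.0317 0.0382 [-8.9 -0.2  5.2] 8.7
0.0355 False 0.0318 0.0381 [-9.4 -0.   5.9] 9.3
0.036 False 0.0318 0.0381 [-10.9  -0.5   5.9] 10.7
0.036 False 0.0317 0.0381 [-11.   -0.3   6. ] 10.8
[-10.9   0.3   6.7] [-11.3   0.2   6.2] [-10.   -0.5   5.9] [-10.1   0.    6.7] [-10.8   0.2   6.1] [-10.8  -0.    5.7] [-10.8  -0.1   6.2] [179.87023882   0.41673772  -9.11581433] 34.4
```

Shoe and disc are stalled at the stop with about 11 N. I'll nudge to about 12 N, hold, then retreat.

```bash
python3 - <<'E'
from ho import *
f0=np.array([0,.25,-1.6])
robot.line_to(at(.0365,.0385),O,.01,f_stop=8)
for _ in range(6): robot.pause(.1); print(np.round(robot.current_contact_force()-f0,1),end=" ")
robot.line_to(at(.031,.0385),O,.01); robot.line_to(at(.026,.0385),O,.02); robot.pause(.2); print(robot.current_tool_pos(),robot.current_contact_force(),robot.current_eef_rot())
robot.line_to(at(-.08,.038),O,.05,f_stop=5); robot.pause(.3); print((robot.current_tool_pos()[:2]-base)@d,robot.current_contact_force(),robot.current_time_s())
im=vision.grab_frame("scene")[:,:,::-1]; cv2.imwrite("pics/scene8.png",im)
b=im.astype(int)[150:210,340:395]; v,u=np.nonzero((b[:,:,0]-b[:,:,2])>12)
p=px2w("scene",(u.mean()+340,v.mean()+150),.053)[:2]; r=p-[.632,.178]; print(len(u),"disc holder frame scene",r@d,r@n)
cv2.imwrite("pics/s8.png",cv2.resize(im[125:220,285:412],(800,598),interpolation=cv2.INTER_CUBIC))
E
```

```text
[-11.8  -0.1   6.9] [-11.5  -0.1   6.6] [-11.7   0.4   6.8] [-12.1  -0.1   6.7] [-12.1  -0.1   7.2] [-11.4  -0.4   6.9] [0.53277136 0.19585855 0.03858776] [ 0.32127899 -0.1057528  -1.68227824] [-1.79994993e+02 -2.43720137e-02 -9.20852723e+00]
-0.07997792639556892 [ 0.83479246 -0.86056143 -1.66377823] 39.1167
56 disc holder frame scene 0.009017333116779675 9.990226424624795e-06
```

View pics/s8.png

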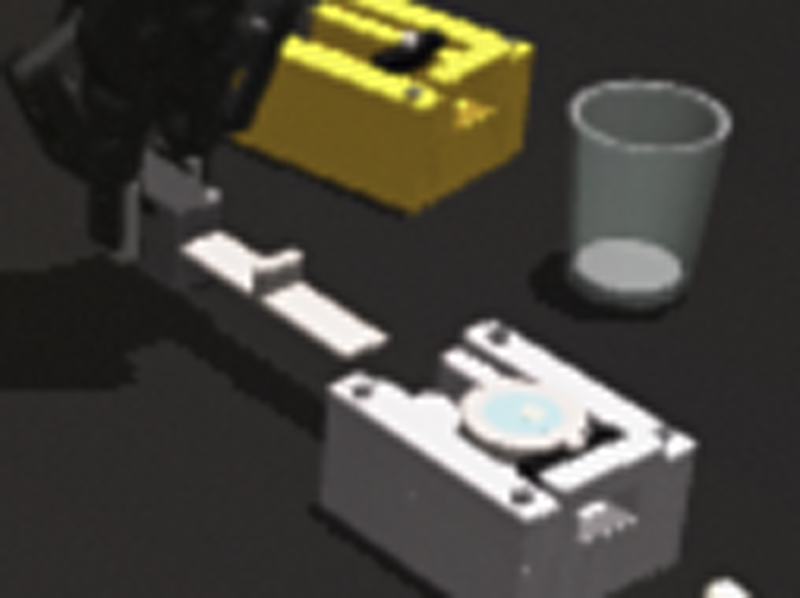

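The disc is flat and home (x +9.0, y 0.0 mm) and the blade is clear of the holder. Next I'll stand the lifter on free bench.

```bash
python3 - <<'E'
from ho import *
robot.line_to(at(-.08,.06),O,.08); robot.line_to([.43,.10,.06],O,.1); robot.line_to([.43,.10,.026],O,.06); robot.pause(.2)
print(robot.line_to([.43,.10,.0205],O,.01,f_stop=3),robot.current_tool_pos(),robot.current_eef_rot()); robot.pause(.2)
print(robot.current_tool_pos(),robot.current_contact_force())
t=robot.current_tool_pos()
fingers.gripper_to(.5); robot.pause(.3)
robot.line_to([t[0],t[1],.15],O,.08); robot.move_to([.35,-.2,.3],O); robot.pause(.3)
print(robot.current_time_s())
im=vision.grab_frame("scene")[:,:,::-1]; cv2.imwrite("pics/scene9.png",im); cv2.imwrite("pics/s9.png",cv2.resize(im[110:290,180:420],(800,600),interpolation=cv2.INTER_CUBIC))
E
```

```text
True [0.43002767 0.09995798 0.0216633 ] [ 1.79990175e+02 -2.31642825e-03 -9.20373978e+00]
[0.42999903 0.09997639 0.02165081] [ 0.1519157  -0.85636958  6.09120324]
46.4417
```

View pics/s9.png

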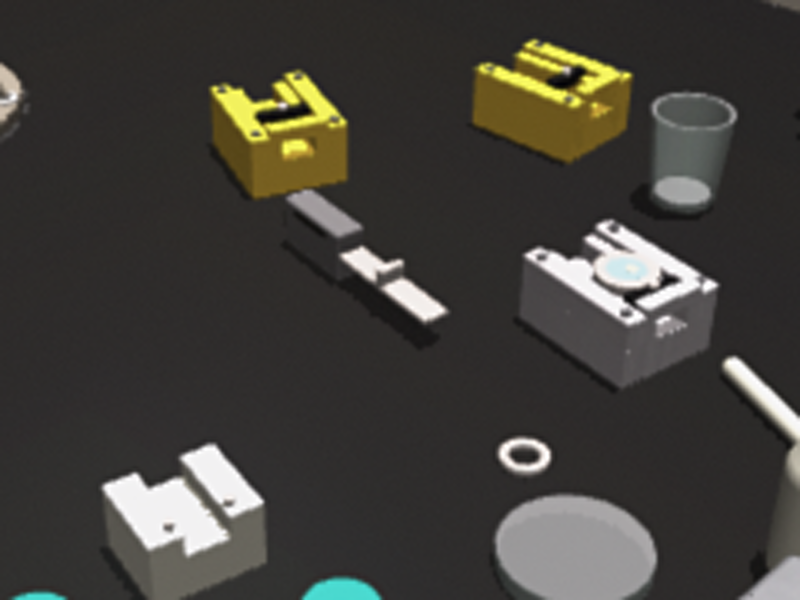

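The lifter stands upright at crop (365,255), clear of everything. The disc is home in the holder at (627,270), and the visible bystanders look unmoved.

```bash
python3 -c "
from station import workorder
print(workorder.close_job())"
```

```text
the job is handed in; nothing more can be done
None
```

The job is handed in, though no verdict came back: the disc lies flat and home against the shoe after being held at about 12 N along the channel (13–14 N in total) for over half a second, and the lifter stands clear on the bench.

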